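Dress the burred edge of an aluminium bar with a block file

TASK

Pick up the wooden block file and dress the sloping top edge of the aluminium bar in the cradle: hold the file flat on the slope and along the bar, and push it with moderate pressure (about 10 N) from the right end towards the stop at the left, lifting it clear for each return, for at least three full strokes and until all three copper-coloured burrs are laid down. Never drag the file back along the bar (that pulls the bar off its stop) and do not press the bar deep into its cushion. Then lay the file, face down, back on its cork pad and leave the glue bottle and the screw cup where they stand.

Things in the scene. Friction and masses are not known exactly. Their poses are not given: they have to be found in the camera images.
- file_block: Block file: steel file plate 114 x 26 x 5 mm under a dark wooden grip block 90 x 22 x 38 mm (43 mm high in all, about 160 g). Origin: centre of the file face (underside); x along its length, y across the 22 mm grip (grasp it across y; the grip's sides run from 5 to 43 mm above the face), z up. Symmetric end for end. Starts face down on the cork pad.
- pad: Cork pad 150 x 90 x 3 mm, fixed flat on the worktop. Origin: centre of its underside; x along its length. (Mind the room: a square steel post, 60 mm wide, rises from the worktop 0.54 m ahead and 0.23 m to the right of the robot, and a heap of flat boxes lies in front of it.)
- cradle: Fixed wooden cradle. Origin under the edge's middle; x away from the robot, y to the left along the bar, z up. Base x -55..70, y -95..95 mm. It holds an aluminium bar 130 mm long (y), 14 mm thick, leaning to the robot: its top edge, a 14 x 130 mm face, has normal (-0.574, 0, 0.819), 35 degrees from vertical. All else, the steel stop at the left (+y) end too, is 18 mm or more lower.
- edge (a point): Fixed point on the cradle, axes as the cradle's: the middle of the bar's top edge at its lowest possible setting, 85 mm above the worktop. The bar is really packed 0 to 14 mm higher (straight up) than this point, by an amount that is not read: find the surface by touch.
- cushion (a joint): How far (m) the bar has been pressed into its rubber cushion, along the edge's inward normal. 0 at rest (it starts to give at about 3 N), then 4 N per mm; bottoms at 6 mm. Keep it well short of that: under 4 mm.
- bar (a joint): How far (m) the bar has been pulled to the right, off its stop. 0 = against the stop, at most 0.020. Only 2 N of friction holds it, so a file dragged back (to the right) under pressure pulls it along; a forward stroke pushes it home against the stop.
- burr_right (a joint): Copper burr: ridge 11 mm long across the edge, 26 mm right of the bar's middle. 0 = 2.5 mm proud, 0.0065 = laid down, 0.3 mm proud; starts at 0 to 0.0015. It shifts left and down at 20 degrees, stiffly and slowly (2.5 N friction, 1300 N s/m): the file dragged left under 8 to 15 N in all lays it over 1 to 4 mm a stroke (30 mm/s), pressing alone hardly does, dragging right raises it.
- burr_mid (a joint): The same kind of burr at the bar's middle.
- burr_left (a joint): The same kind of burr 26 mm to the left of the bar's middle.
- glue_bottle: Bystander: white glue bottle with a red tip, 55 mm across, 155 mm tall, standing. Origin: centre of its underside.
- screw_cup: Bystander: white plastic cup of screws, 86 mm across, 45 mm high. Origin: centre of its underside.

How it is judged (in metres and radians):
On the way, in this order (a step that is already met when the one before it is completed fails the run):
1. first stroke begun: file flat on the sloping edge, bearing on it, its middle right of the bar's middle by 25 mm or more (y of file_block in the frame of edge below -0.025 m and value of joint cushion above 0.0006 m and angle between file_block's own z axis and vertical between 0.43 and 0.8 rad and angle between the x axis of file_block and the y axis of cradle, either way round below 0.25 rad and x of file_block in the frame of edge between -0.02 and 0.02 m), for 0.05 s.
2. first stroke finished: still flat and bearing, its middle left of the bar's middle by 25 mm or more (y of file_block in the frame of edge above 0.025 m and value of joint cushion above 0.0006 m and angle between file_block's own z axis and vertical between 0.43 and 0.8 rad and angle between the x axis of file_block and the y axis of cradle, either way round below 0.25 rad and x of file_block in the frame of edge between -0.02 and 0.02 m), for 0.05 s.
3. file lifted off the bar (cushion unloaded, file 8 mm or more above the edge point) and carried back to the right (y of file_block in the frame of edge below -0.025 m and z of file_block in the frame of edge above 0.008 m and value of joint cushion below 0.0004 m), for 0.05 s.
4. second stroke begun: file flat on the sloping edge, bearing on it, its middle right of the bar's middle by 25 mm or more (all of step 1), for 0.05 s.
5. second stroke finished: still flat and bearing, its middle left of the bar's middle by 25 mm or more (all of step 2), for 0.05 s.
6. file lifted off the bar (cushion unloaded, file 8 mm or more above the edge point) and carried back to the right (all of step 3), for 0.05 s.
7. third stroke begun: file flat on the sloping edge, bearing on it, its middle right of the bar's middle by 25 mm or more (all of step 4), for 0.05 s.
8. third stroke finished: still flat and bearing, its middle left of the bar's middle by 25 mm or more (all of step 5), for 0.05 s.
At the end, for the whole second after the job is handed in: All three burrs laid down (each joint above 5 mm), the bar against its stop (within 4 mm) with nothing bearing on it, and the file at rest, released, face down on the cork pad with its middle within 45 mm of the pad's middle; glue bottle and screw cup not moved (value of joint each of burr_right, burr_mid, burr_left above 0.005 m and value of joint bar below 0.004 m and value of joint cushion below 0.0004 m and horizontal distance between file_block and pad below 0.045 m and height (world z) of file_block below 0.007 m and angle between file_block's own z axis and vertical below 0.08 rad and linear speed of file_block below 0.01 m/s); the robot touches nothing.
It fails at once if the bar is dragged back more than 4 mm off its stop (value of joint bar above 0.004 m).
It fails at once if the bar is pressed more than 4 mm into its cushion (about 19 N) (value of joint cushion above 0.004 m).
It fails at once if the glue bottle is moved more than 20 mm (distance of glue_bottle from where it was at the start of the episode above 0.02 m).
It fails at once if the screw cup is moved more than 20 mm (distance of screw_cup from where it was at the start of the episode above 0.02 m).
It also fails if it takes over 72 s, if anything falls off the work surface, if the arm or the gripper's body presses on something with over 40 N, if the wrist force passes 120 N, or if a joint passes its speed limit or range.

ROBOT

A 6-joint arm with a two-finger parallel gripper is mounted at the origin on the work surface; the furniture and walls round the work are solid. World frame = base frame: x ahead of the robot, y to its left, z up, the work surface at z = 0. Lengths are in m, angles in degrees, forces in N, time in s.
With the tool pointing down it reaches from about 0.25 to 0.725 m from the base axis. Payload 4 kg.
Tool frame: the origin (TCP) lies on the front face of the gripper's body, between the roots of the fingers; the fingertips stand 73 mm ahead of it and the grasp point (between the pads) lies 54 mm ahead of it (hold_point_z is the distance from the TCP to the grasp point, in m); y points along the fingers, z is the direction in which the jaws open and shut, and the axes are right-handed (so a half turn about y gives the same grasp; the last joint's range is limited). The gripper opens to 85 mm and grips with 20 to 120 N. Pads are 22 mm wide; open, the fingers measure 114 mm over their backs; the gripper's body (76 mm by 85 mm) begins 54 mm behind the grasp point. The pads swing forward as they close: fully open they stand 13 mm farther back than shut.
Start: joints at [72.995, 13.785, 0.286, 76.501, 0, 90], TCP at [0.146, 0.478, 0.304] pointing down, gripper open.
Joint ranges: [-155.79, 155.79], [-60.16, 107.12], [-62.33, 73.08], [-114, 123.19], [-81.49, 82.49], [-180, 180]. Speed limits (degrees/s): [159.86, 159.86, 180, 180, 180, 180].

INTERFACE

Orientations are given as a 3x3 rotation matrix whose columns are the frame's x, y, z axes.
In Python, from rig import get_obs, get_image, camera_info, close_job, hold_point_z gives the robot as it stands.
- The arm moves only by the tool carry_out, never from a script. Its argument "steps" is a list of rows, each a list of 7 numbers: the shift along the tool's x, y, z in cm, then the turn, a rotation vector about the tool's x, y, z in rad, then the closure in counts, from 0 (fully open) to 255 (shut). In form: [[x, y, z, rx, ry, rz, hand], ...]. A call has 1 to 8 rows; each row is the pose to reach, as a shift and turn from the pose commanded when the call began, along the tool's axes at that moment; what a row does not reach only later rows make up. A row lasts 1/10 s, in which the tool goes at most 50 mm and 8.59 degrees, less where a joint would pass 70% of its speed; a pose out of reach is approached as far as the arm can. A call with a gripper value outside its range is refused whole. The fingers move at their own pace and stop on an object; "newtons" is the grip in N (left out, the last holds). Time passes only in rows, so rows that repeat a pose let the fingers close. It gives the time, the measured TCP pose, the force and the opening at its end, in the units of the state.
- get_obs(): the state, without advancing time (a new reading comes with each control period).
- get_image(name): name is "scene" or "top" or "wrist"; returns (picture, depth): 420x560x3 uint8, red, green, blue; 420x560 float32, m along the optical axis (not along the pixel's ray), 0 where there is no reading.
- camera_info(name): a dict with "K" (3x3 intrinsics, pixels), "k1" (the pictures are not rectified: a ray, as slopes to the right and down, at radius r is drawn at 1 + k1 r^2 times it, then the intrinsics apply), "view" (4x4, takes a point from world to camera coordinates). Camera axes: x right, y down, z forward; pixel columns grow to the right and rows downward; lengths in m; the calibration is good to about 2 mm. A picture is of the moment at which its call begins: read the wrist's pose just before it. camera_info takes no time and is no camera call; for the wrist camera it gives the pose at the moment of the call.
- close_job(): hands the job in, once; it reports no verdict.
The state is a dict: "time": time; "joint_pos": joint angles; "joint_velocities": joint speeds; "joint_torque": joint torques, N m; "ee_pos": TCP position; "eef_rot": TCP orientation; "contact_force": force on the tool from outside, world axes, zero at the start; "ft_torque": the same for the moment, N m; "opening": finger opening in m.
Only numpy, scipy, OpenCV 4.12 (cv2) and the standard library are available. Lean on these libraries where they do the work, as an engineer would, in place of code of your own. Each camera call takes 0.05 s, during which the arm holds its last target.

## Working session

There is one attempt and no reset: what is moved stays moved. The work goes in short steps, Python scripts to look and compute and a tool call to move; the robot and the scene stay as the last step left them, time stands still between calls to the robot, and variables do not carry over. Pictures are saved under pics/ and viewed, and the job is handed in when it is done.

Besides the shell and the picture viewer there is one more tool, called after "Request:" in YAML: its name, and indented under it one key for each argument. carry_out: Moves the arm, as the interface text tells. Its arguments: {"type":"object","properties":{"steps":{"type":"array"},"newtons":{"type":"number"}},"required":["steps"]}

```bash
mkdir -p pics; ls
python3 - <<'E'
from rig import *
import cv2, numpy as np
o=get_obs(); print(o)
for n in ["scene","top","wrist"]:
    i=camera_info(n); im,d=get_image(n)
    cv2.imwrite(f"pics/{n}0.png",im[:,:,::-1]); np.savez(f"pics/{n}0.npz",im=im,d=d,K=i["K"],k1=i["k1"],view=i["view"])
    print(n,i)
print(hold_point_z)
E
```

```text
pics
{'time': 0.0, 'joint_pos': array([7.29945978e+01, 1.38308781e+01, 2.13554609e-01, 7.65008146e+01,
       8.52623519e-04, 8.99985221e+01]), 'joint_velocities': array([-0.05105321, -0.04914429,  0.08958725,  0.04178135,  0.0615055 ,
        0.05639867]), 'joint_torque': array([-2.37254517e-04, -3.72318685e+01,  2.52407134e+01,  1.70592719e-02,
       -7.37150594e-05,  4.35635314e-06]), 'ee_pos': array([0.146088  , 0.47768299, 0.30302324]), 'eef_rot': array([[ 9.56284719e-01, -6.17256887e-04,  2.92436582e-01],
       [-2.92437233e-01, -1.96739353e-03,  9.56282696e-01],
       [-1.49342414e-05, -9.99997874e-01, -2.06189726e-03]]), 'contact_force': array([ 0.75536697,  0.02831295, -0.05603344]), 'ft_torque': array([-0.02883657,  0.01190921,  0.00102485]), 'opening': 0.08511661394571746}
scene {'K': array([[482.80729624,   0.        , 282.44093425],
       [  0.        , 482.80729624, 213.70735161],
       [  0.        ,   0.        ,   1.        ]]), 'k1': -0.06924260037956582, 'view': array([[ 0.54387053, -0.83910406,  0.01045107, -0.10424481],
       [-0.58487525, -0.38796257, -0.7
[... 351 characters left out ...]
rray([[-0.02933183, -0.99934536,  0.02117776,  0.18225086],
       [-0.98654524,  0.02553406, -0.16148218,  0.46014495],
       [ 0.16083572, -0.02562938, -0.98664837,  0.86994827],
       [ 0.        ,  0.        ,  0.        ,  1.        ]])}
wrist {'K': array([[318.81356251,   0.        , 287.35167518],
       [  0.        , 318.81356251, 206.51552602],
       [  0.        ,   0.        ,   1.        ]]), 'k1': -0.06023112972318371, 'view': array([[ 0.29315776,  0.9560631 , -0.00136723, -0.50012649],
       [ 0.91955665, -0.28157179,  0.27410381, -0.03395133],
       [ 0.26167557, -0.08161291, -0.96169914,  0.37832519],
       [ 0.        ,  0.        ,  0.        ,  1.        ]])}
0.0539
```

View pics/scene0.png

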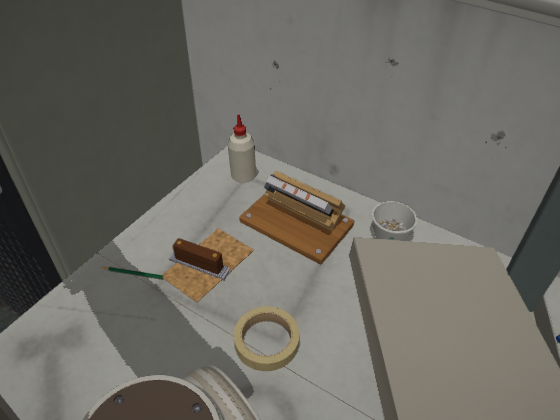

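View pics/top0.png

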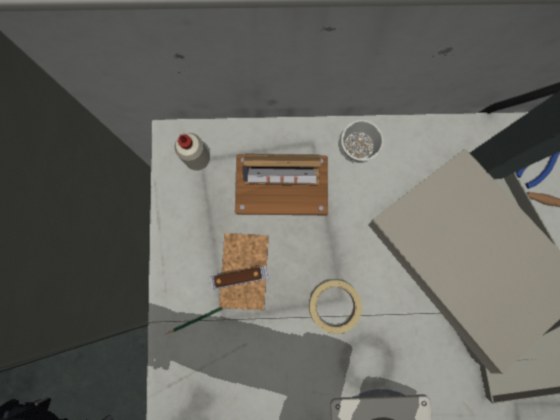

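View pics/wrist0.png

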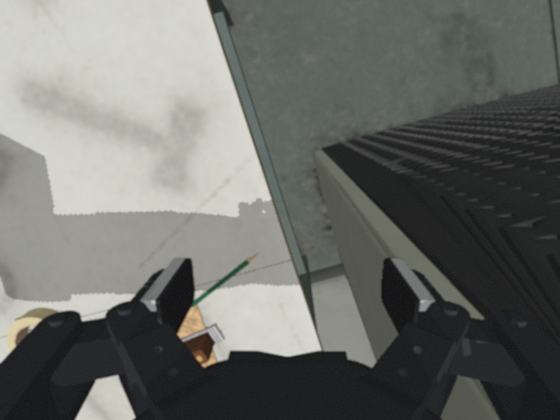

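Scene view: the bottle is at (241,155), the cradle at (297,222), the cup at (393,220), and the pad with the file on it at (205,262). Top view: the cradle is at (282,185), the pad at (244,271), and the file at (238,277), lying across the pad. I'll measure these next.

```bash
cat > h.py <<'E'
import numpy as np, cv2
def load(n): return np.load(f"pics/{n}.npz")
def rays(z,uv):
    K=z["K"];k=float(z["k1"]);uv=np.atleast_2d(np.array(uv,float))
    p=(uv-[K[0,2],K[1,2]])/K[0,0]; q=p.copy()
    for _ in range(20): q=p/(1+k*(q**2).sum(1,keepdims=True))
    V=z["view"];R=V[:3,:3];c=-R.T@V[:3,3]
    return c,np.c_[q,np.ones(len(q))]@R
def plane(z,uv,h):
    c,d=rays(z,uv); return c+d*((h-c[2])/d[:,2:])
def withdepth(z,uv):
    c,d=rays(z,uv);uv=np.atleast_2d(uv).astype(int)
    return c+d*z["d"][uv[:,1],uv[:,0]][:,None]
def proj(z,P):
    P=np.atleast_2d(P);V=z["view"];K=z["K"];c=P@V[:3,:3].T+V[:3,3];q=c[:,:2]/c[:,2:]
    q=q*(1+float(z["k1"])*(q**2).sum(1,keepdims=True));return q*K[0,0]+[K[0,2],K[1,2]]
E
python3 - <<'E'
from h import *
z=load("top0");im=z["im"]
c=cv2.resize(im[110:320,140:400],None,fx=3,fy=2.85,interpolation=cv2.INTER_CUBIC)
cv2.imwrite("pics/topcrop.png",c[:,:,::-1])
s=load("scene0");c=cv2.resize(s["im"][160:310,150:360],None,fx=3.8,fy=3.8,interpolation=cv2.INTER_CUBIC)
cv2.imwrite("pics/scenecrop.png",c[:,:,::-1])
E
```

```text
(no output)
```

View pics/topcrop.png

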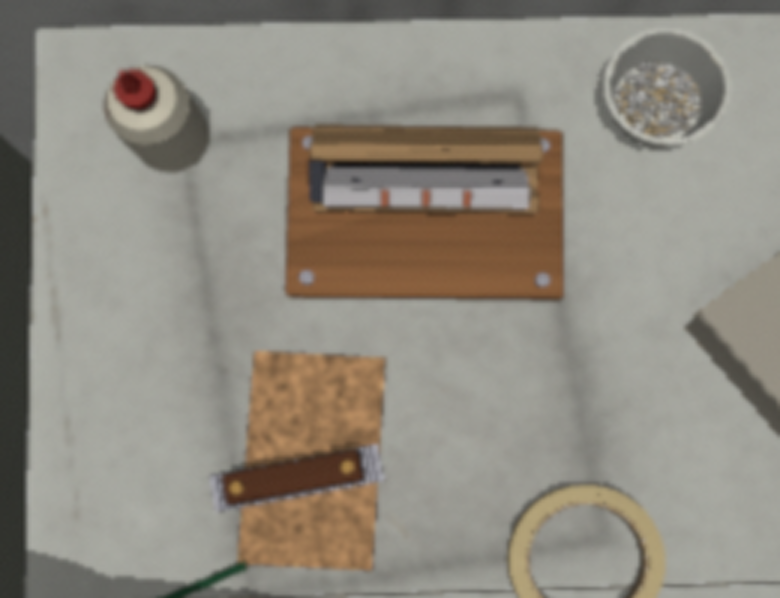

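View pics/scenecrop.png

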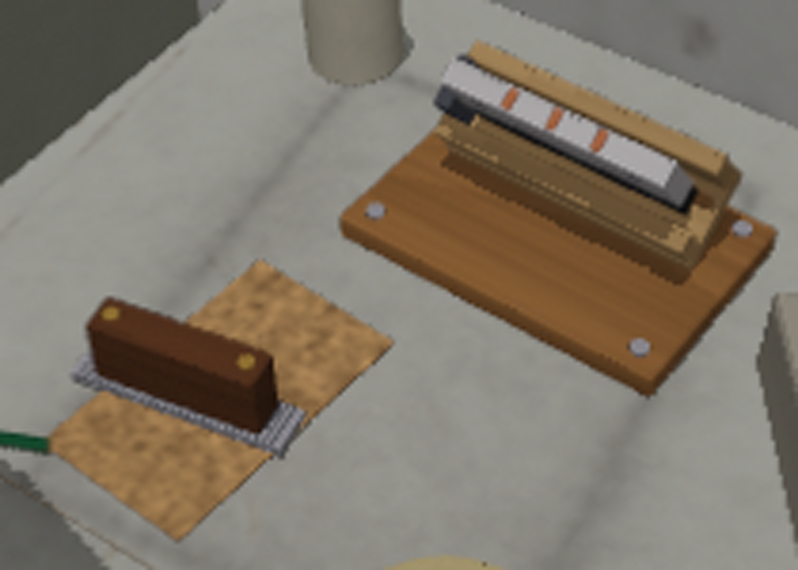

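The crops show the grip at topcrop (292,478), the pad, the cradle base, and three burrs at about topcrop (385–467,198).

Run:
```python
from h import *
z=load("top0");s=load("scene0")
f=lambda uv:np.array(uv)/[3,2.85]+[140,110]
g=lambda uv:np.array(uv)/3.8+[150,160]
np.set_printoptions(precision=4,suppress=True)
# pad corners
print("pad top",plane(z,f([(254,351),(386,357),(374,570),(240,565)]),.003), plane(z,f([(254,351),(386,357),(374,570),(240,565)]),.003).mean(0))
print("pad scene",plane(s,g([(260,260),(392,343),(178,540),(49,443)]),.003),plane(s,g([(260,260),(392,343),(178,540),(49,443)]),.003).mean(0))
hsv=cv2.cvtColor(z["im"],cv2.COLOR_RGB2HSV)
roi=np.zeros(hsv.shape[:2],np.uint8);roi[255:300,205:275]=1
m=((hsv[...,2]<105)&(hsv[...,1]>110)&(roi>0)).astype(np.uint8)
cs,_=cv2.findContours(m,0,2);c=max(cs,key=cv2.contourArea);r=cv2.minAreaRect(c);print(r)
print("grip rect top@.046",plane(z,cv2.boxPoints(r),.046),plane(z,[r[0]],.046))
screws=plane(z,f([(236,488),(348,467)]),.046);print("screws top",screws,screws.mean(0))
ss=plane(s,g([(111,313),(247,361)]),.046);print("screws scene",ss,ss.mean(0))
# file plate corners
print("plate", plane(z,f([(213,475),(377,446),(384,478),(220,510)]),.008),plane(z,f([(213,475),(377,446),(384,478),(220,510)]),.008).mean(0))
# cradle base; height from depth
cb=f([(290,127),(563,130),(563,297),(288,296)])
print("base depth",withdepth(z,f([(340,270),(500,270),(420,250)])))
h=withdepth(z,f([(420,260)]))[0,2]
B=plane(z,cb,h);print("base",B,B.mean(0))
bs=g([(343,222),(650,393),(776,234)]);print("base scene",plane(s,bs,h))
# bar face
bf=f([(385,199),(426,199),(467,199),(426,190),(426,208),(330,197),(525,197),(405,199)])
print("bar depth",withdepth(z,bf))
bs=g([(511,98),(554,119),(600,140)])
print("bar sc depth",withdepth(s,bs))
# triangulate burrs
def tri(a,b):
    c1,d1=rays(z,a);c2,d2=rays(s,b)
    for i in range(len(d1)):
        A=np.c_[d1[i],-d2[i]];t=np.linalg.lstsq(A,c2-c1,rcond=None)[0]
        p,q=c1+t[0]*d1[i],c2+t[1]*d2[i];print((p+q)/2,np.linalg.norm(p-q))
tri(f([(385,198),(426,198),(467,198)]),bs)
print("bottle",withdepth(z,f([(165,110)])),"cup", plane(z,f([(665,88)]),.045))
```

```text
pad top [[0.423  0.2983 0.003 ]
 [0.4162 0.2088 0.003 ]
 [0.2675 0.2201 0.003 ]
 [0.2736 0.3085 0.003 ]] [0.3451 0.2589 0.003 ]
pad scene [[0.421  0.2965 0.003 ]
 [0.4125 0.2079 0.003 ]
 [0.2653 0.22   0.003 ]
 [0.2739 0.3053 0.003 ]] [0.3432 0.2574 0.003 ]
((236.95108032226562, 275.77630615234375), (12.913396835327148, 45.120574951171875), 77.6609115600586)
grip rect top@.046 [[0.3397 0.3152 0.046 ]
 [0.3556 0.2306 0.046 ]
 [0.3314 0.2258 0.046 ]
 [0.3157 0.31   0.046 ]] [[0.3355 0.2705 0.046 ]]
screws top [[0.3262 0.3054 0.046 ]
 [0.3381 0.234  0.046 ]] [0.3322 0.2697 0.046 ]
screws scene [[0.3255 0.3046 0.046 ]
 [0.3376 0.2336 0.046 ]] [0.3315 0.2691 0.046 ]
plate [[0.336  0.3255 0.008 ]
 [0.353  0.2162 0.008 ]
 [0.3306 0.212  0.008 ]
 [0.3117 0.3209 0.008 ]] [0.3328 0.2686 0.008 ]
base depth [[0.4779 0.2383 0.0163]
 [0.4755 0.1297 0.0139]
 [0.4909 0.1838 0.0166]]
base [[0.5839 0.2708 0.0165]
 [0.5773 0.0826 0.0165]
 [0.4545 0.0879 0.0165]
 [0.46   0.2736 0.0165]] [0.5189 0.1787 0.0165]
base scene [[0.456  0.269  0.0165]
 [0.4444 0.0822 0.0165]
 [0.5707 0.0804 0.0165]]
bar depth [[0.5116 0.2055 0.0919]
 [0.5107 0.1798 0.0928]
 [0.5103 0.1541 0.092 ]
 [0.5172 0.1796 0.0911]
 [0.5063 0.1799 0.0854]
 [0.5145 0.2401 0.0886]
 [0.5106 0.1176 0.0927]
 [0.5113 0.193  0.0917]]
bar sc depth [[0.5126 0.2047 0.0903]
 [0.5102 0.1785 0.0915]
 [0.5116 0.1536 0.0893]]
[0.513  0.2053 0.0897] 0.0006733014998362236
[0.5122 0.1798 0.0893] 2.2812846632039436e-05
[0.5117 0.1538 0.0891] 0.00032313977487903996
bottle [[0.573  0.3415 0.1004]] cup [[0.5984 0.0157 0.045 ]]
```

```bash
cat >> h.py <<'E'
from scipy.spatial.transform import Rotation as Ro
def fr(y,z):
    y=np.array(y,float);y/=np.linalg.norm(y);z=np.array(z,float);z-=y*(z@y);z/=np.linalg.norm(z)
    return np.c_[np.cross(y,z),y,z]
def rel(p,R,p0,R0):
    return np.round(np.r_[R0.T@(np.array(p)-p0)*100,Ro.from_matrix(R0.T@R).as_rotvec()],3)
GR=fr([0,0,-1],[.986,.1668,0])
E
python3 - <<'E'
from h import *; from rig import get_obs
o=get_obs();print(rel([.332,.269,.2],GR,o["ee_pos"],o["eef_rot"]))
E
```

```text
[ 2.3882e+01  1.0345e+01 -1.4515e+01  1.0000e-03  1.1060e+00  1.0000e-03]
```

Request:
carry_out:
  steps:
    - [4,2,-2.4,0,0.15,0,0]
    - [8,4,-4.8,0,0.3,0,0]
    - [12,6,-7.2,0,0.45,0,0]
    - [16,8,-9.6,0,0.6,0,0]
    - [20,10,-12,0,0.75,0,0]
    - [23.9,10.3,-14.5,0,0.9,0,0]
    - [23.9,10.3,-14.5,0,1.05,0,0]
    - [23.9,10.3,-14.5,0,1.106,0,0]
  newtons: 60

```text
time: 0.95
ee_pos: [0.3334, 0.2676, 0.2003]
eef_rot: [[0.158, -0.001, 0.987], [-0.987, -0.001, 0.158], [0.001, -1.0, -0.001]]
contact_force: [-0.9, -0.2, 0.6]
opening: 0.0854
```

Run:
```python
from h import *; from rig import *
i=camera_info("wrist");im,d=get_image("wrist")
cv2.imwrite("pics/w1.png",im[:,:,::-1]);np.savez("pics/w1.npz",im=im,d=d,K=i["K"],k1=i["k1"],view=i["view"])
o=get_obs();print(o["ee_pos"],o["joint_pos"],o["contact_force"],rel([.332,.269,.087],GR,o["ee_pos"],o["eef_rot"]))
```

```text
[0.33296077 0.26828588 0.20048606] [ 3.88579108e+01  1.02257463e+01 -2.05467500e+01  5.92899033e+01
  4.64039656e-03  1.19640999e+02] [-0.36882761  0.2097974   0.01337476] [-9.1000e-02  1.1349e+01 -7.2000e-02  1.0000e-03 -7.0000e-03  0.0000e+00]
```

View pics/w1.png

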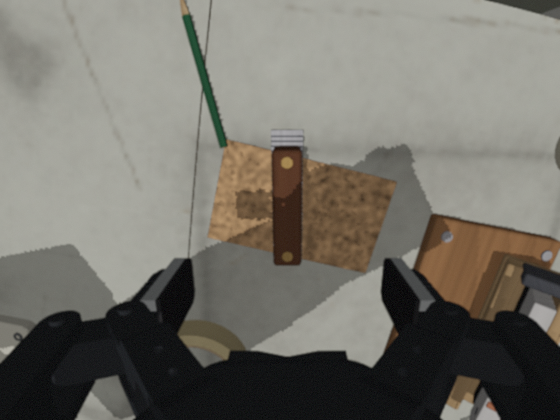

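The wrist view shows the grip upright at column 287, between the fingers, with its screws at (287,162) and (288,257). I'll descend and grip.

Request:
carry_out:
  steps:
    - [0,3,0,0,0,0,0]
    - [0,6,0,0,0,0,0]
    - [0,8.5,0,0,0,0,0]
    - [0,10,0,0,0,0,0]
    - [0,11,0,0,0,0,0]
    - [0,11.3,0,0,0,0,0]
    - [0,11.3,0,0,0,0,60]
    - [0,11.3,0,0,0,0,120]
  newtons: 60

```text
time: 1.8
ee_pos: [0.3328, 0.2701, 0.0886]
eef_rot: [[0.168, 0.001, 0.986], [-0.986, 0.001, 0.168], [-0.001, -1.0, 0.001]]
contact_force: [0.7, 0.2, 0.2]
opening: 0.0593
```

Request:
carry_out:
  steps:
    - [0,0,0,0,0,0,180]
    - [0,0,0,0,0,0,255]
    - [0,0,0,0,0,0,255]
    - [0,0,0,0,0,0,255]
    - [0,0,0,0,0,0,255]
  newtons: 80

```text
time: 2.3
ee_pos: [0.3329, 0.27, 0.0887]
eef_rot: [[0.167, 0.001, 0.986], [-0.986, 0.001, 0.167], [-0.001, -1.0, 0.001]]
contact_force: [-0.4, -0.5, 6.0]
opening: 0.0211
```

Run:
```python
from h import *; from rig import *
z=load("w1");p=plane(z,[(287,162),(288,257)],.046);print(p,p.mean(0))
i=camera_info("wrist");im,d=get_image("wrist")
cv2.imwrite("pics/w2.png",im[:,:,::-1])
o=get_obs();print(o["ee_pos"],o["eef_rot"],o["contact_force"],o["opening"])
```

```text
[[0.32606345 0.30664491 0.046     ]
 [0.33826748 0.23496709 0.046     ]] [0.33216547 0.270806   0.046     ]
[0.33287299 0.27001182 0.08868448] [[ 1.67177834e-01  1.29671778e-03  9.85925905e-01]
 [-9.85926258e-01  1.22717656e-03  1.67176279e-01]
 [-9.93124711e-04 -9.99998406e-01  1.48362483e-03]] [-0.06443607 -0.65638497  5.82224266] 0.020808972817623457
```

View pics/w2.png

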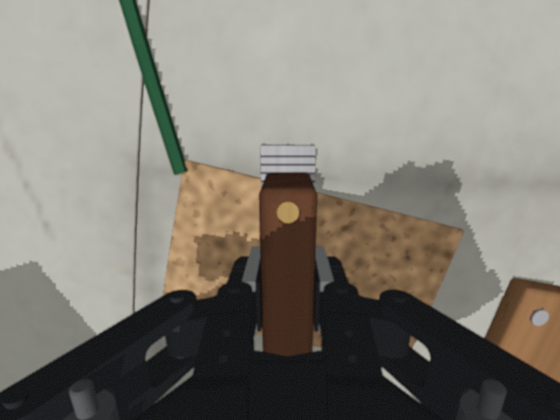

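Gripped: opening 20.8 mm, face about 85.7 mm ahead of the TCP. I'll lift and take the baseline.

Request:
carry_out:
  steps:
    - [0,-1,0,0,0,0,255]
    - [0,-4,0,0,0,0,255]
    - [0,-8,0,0,0,0,255]
    - [0,-12,0,0,0,0,255]
    - [0,-14,0,0,0,0,255]
    - [0,-14,0,0,0,0,255]
    - [0,-14,0,0,0,0,255]
  newtons: 100

```text
time: 3.05
ee_pos: [0.332, 0.2693, 0.2276]
eef_rot: [[0.167, -0.0, 0.986], [-0.986, -0.0, 0.167], [0.0, -1.0, -0.0]]
contact_force: [0.7, 0.8, -2.7]
opening: 0.0205
```

```bash
cat >> h.py <<'E'
ya=np.radians(-1.9)
CX=np.array([np.cos(ya),np.sin(ya),0]);CY=np.array([-np.sin(ya),np.cos(ya),0]);Z=np.array([0,0,1.])
N=-.5736*CX+.8192*Z
E0=np.array([.512,.1796,.085])
D=.0857
FR=fr(-N,.8192*CX+.5736*Z)
def fp(y,h): # tcp for file at y along the bar, h above lowest edge along normal
    return E0+CY*y+N*(D+h)
def rep(o):  # file face centre in edge frame
    p=o["ee_pos"]+o["eef_rot"][:,1]*D-E0
    return np.round(1000*np.array([p@CX,p@CY,p@Z,p@N]),2)
E
python3 - <<'E'
from h import *; from rig import *
im,d=get_image("wrist")
cv2.imwrite("pics/w3.png",im[:,:,::-1])
o=get_obs();print(o["ee_pos"],o["joint_pos"],o["contact_force"],o["opening"],FR,fp(-.038,.045))
print(rel(fp(-.038,.045),FR,o["ee_pos"],o["eef_rot"]))
E
```

```text
[0.33154822 0.26889301 0.22669125] [ 3.90434051e+01  8.71737899e+00 -1.80791246e+01  6.33515574e+01
 -1.07419787e-03  1.19417306e+02] [-0.84418487 -0.79987509 -2.5528894 ] 0.020573573193608297 [[-3.31551784e-02  5.73254377e-01  8.18706390e-01]
 [-9.99450216e-01 -1.90168063e-02 -2.71592882e-02]
 [ 1.73472348e-18 -8.19156750e-01  5.73569716e-01]] [0.4358118  0.14410652 0.19206944]
[14.042  3.462  8.201  0.611  0.195 -0.06 ]
```

View pics/w3.png

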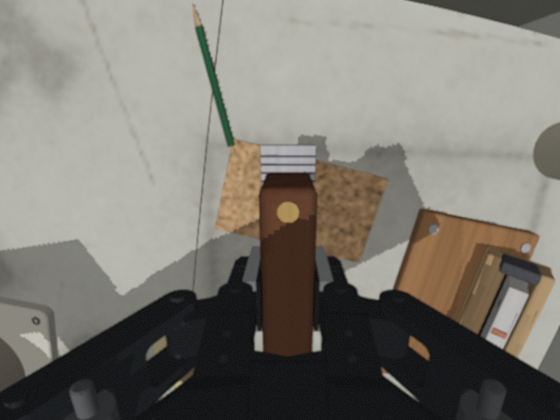

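The file hasn't shifted in the jaws: its plate is still at (288,158), as before the lift. Next I'll move above the right end of the edge, tilted.

Request:
carry_out:
  steps:
    - [2,0,1.2,0.09,0.03,-0.01,255]
    - [4.5,0,2.6,0.19,0.06,-0.02,255]
    - [7,0.5,4,0.3,0.095,-0.03,255]
    - [9.5,1.2,5.5,0.41,0.13,-0.04,255]
    - [12,2.3,7,0.51,0.165,-0.05,255]
    - [13.5,3,7.9,0.58,0.185,-0.057,255]
    - [14,3.4,8.2,0.611,0.195,-0.06,255]
    - [14,3.4,8.2,0.611,0.195,-0.06,255]

```text
time: 3.9
ee_pos: [0.4337, 0.1433, 0.1899]
eef_rot: [[-0.034, 0.569, 0.822], [-0.999, -0.021, -0.027], [0.002, -0.822, 0.569]]
contact_force: [-0.9, -0.7, -2.5]
opening: 0.0204
```

Request:
carry_out:
  steps:
    - [0,0,0,0,0,0,255]
    - [0,0,0,0,0,0,255]

```text
time: 4.1
ee_pos: [0.4366, 0.1456, 0.1937]
eef_rot: [[-0.032, 0.574, 0.818], [-0.999, -0.017, -0.027], [-0.001, -0.819, 0.574]]
contact_force: [0.9, 0.8, -1.6]
opening: 0.0204
```

Run:
```python
from h import *; from rig import *
for n in ["scene","top"]:
    im,d=get_image(n); c=im[130:290,180:420] if n=="scene" else im[110:250,180:400]
    cv2.imwrite(f"pics/{n}1.png",cv2.resize(c,None,fx=3,fy=3)[:,:,::-1])
o=get_obs();print(o["ee_pos"],o["joint_pos"],o["contact_force"],o["opening"],rep(o))
print(rel(fp(-.038,.045),FR,o["ee_pos"],o["eef_rot"]))
```

```text
[0.43695457 0.1458503  0.19426509] [ 26.21178611  -0.34071412 -44.07097996  14.39709614 -15.61363138
 113.59694808] [-0.15503451  0.57640444 -1.50264602] 0.02017465572708803 [-24.58 -36.03  39.17  46.19]
[ 0.178  0.117 -0.215 -0.002 -0.    -0.002]
```

View pics/scene1.png

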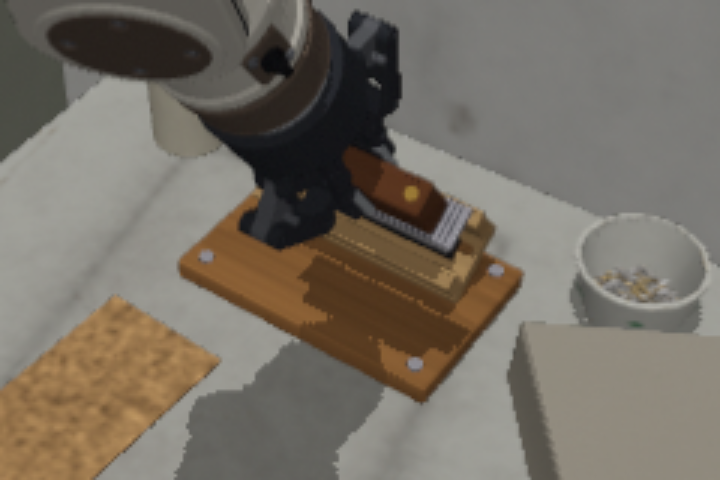

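View pics/top1.png

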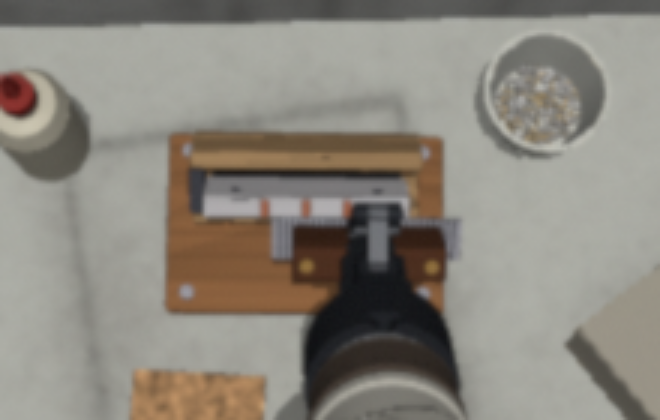

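Both views show the file tilted and parallel to the bar, clear of it. I'll approach now, then probe for contact.

Request:
carry_out:
  steps:
    - [0.2,1,-0.2,0,0,0,255]
    - [0.2,2,-0.2,0,0,0,255]
    - [0.2,2.7,-0.2,0,0,0,255]
    - [0.2,3,-0.2,0,0,0,255]
    - [0.2,3,-0.2,0,0,0,255]
    - [0.2,3,-0.2,0,0,0,255]

```text
time: 4.8
ee_pos: [0.4522, 0.1429, 0.1684]
eef_rot: [[-0.033, 0.575, 0.817], [-0.999, -0.017, -0.028], [-0.002, -0.818, 0.575]]
contact_force: [0.3, 0.8, -1.6]
opening: 0.0206
```

```bash
cat > st.py <<'E'
from h import *; from rig import *
def st():
    o=get_obs();f=o["contact_force"]
    print(o["time"],"xyz,n",rep(o),"F c",np.round([f@CX,f@CY,f@Z,f@N],2),"op",round(o["opening"]*1e3,2), rel(fp(-.038,.0),FR,o["ee_pos"],o["eef_rot"]))
if __name__=="__main__": st()
E
python3 st.py
```

```text
4.8 xyz,n [ -9.22 -38.52  13.26  16.15] F c [ 0.25  0.85 -1.63 -1.48] op 20.61 [-6.300e-02  1.615e+00  9.000e-03 -2.000e-03 -1.000e-03 -2.000e-03]
```

Request:
carry_out:
  steps:
    - [0,0.1,0,0,0,0,255]
    - [0,0.2,0,0,0,0,255]
    - [0,0.3,0,0,0,0,255]
    - [0,0.4,0,0,0,0,255]
    - [0,0.5,0,0,0,0,255]
    - [0,0.5,0,0,0,0,255]

```text
time: 5.4
ee_pos: [0.455, 0.1427, 0.164]
eef_rot: [[-0.033, 0.575, 0.818], [-0.999, -0.018, -0.028], [-0.001, -0.818, 0.575]]
contact_force: [0.3, 0.0, -2.2]
opening: 0.0205
```

```bash
python3 st.py
```

```text
5.4 xyz,n [ -6.41 -38.7    8.88  10.95] F c [ 0.33  0.02 -2.2  -1.99] op 20.53 [-8.000e-02  1.095e+00  3.000e-02 -2.000e-03 -1.000e-03 -1.000e-03]
```

Request:
carry_out:
  steps:
    - [0,0.1,0,0,0,0,255]
    - [0,0.2,0,0,0,0,255]
    - [0,0.3,0,0,0,0,255]
    - [0,0.3,0,0,0,0,255]

```text
time: 5.8
ee_pos: [0.4568, 0.1426, 0.1615]
eef_rot: [[-0.033, 0.575, 0.818], [-0.999, -0.018, -0.028], [-0.002, -0.818, 0.575]]
contact_force: [0.0, 1.2, -2.8]
opening: 0.0206
```

```bash
python3 st.py
```

```text
5.8 xyz,n [ -4.68 -38.66   6.39   7.92] F c [-0.03  1.21 -2.82 -2.3 ] op 20.63 [-0.077  0.791  0.031 -0.002 -0.001 -0.001]
```

Request:
carry_out:
  steps:
    - [0,0.1,0,0,0,0,255]
    - [0,0.15,0,0,0,0,255]
    - [0,0.15,0,0,0,0,255]

```text
time: 6.1
ee_pos: [0.4577, 0.1426, 0.1605]
eef_rot: [[-0.033, 0.575, 0.817], [-0.999, -0.018, -0.028], [-0.002, -0.818, 0.575]]
contact_force: [0.1, -0.1, 1.4]
opening: 0.0206
```

```bash
python3 st.py
```

```text
6.1 xyz,n [ -3.75 -38.63   5.45   6.62] F c [ 0.13 -0.09  1.37  1.05] op 20.64 [-0.075  0.662  0.013 -0.002 -0.001 -0.001]
```

Request:
carry_out:
  steps:
    - [0,0.05,0,0,0,0,255]
    - [0,0.1,0,0,0,0,255]
    - [0,0.1,0,0,0,0,255]

```text
time: 6.4
ee_pos: [0.4583, 0.1426, 0.1599]
eef_rot: [[-0.033, 0.575, 0.817], [-0.999, -0.018, -0.028], [-0.002, -0.818, 0.576]]
contact_force: [-3.6, 0.3, 2.7]
opening: 0.0207
```

```bash
python3 st.py
```

```text
6.4 xyz,n [ -3.12 -38.63   4.79   5.71] F c [-3.59  0.13  2.72  4.29] op 20.75 [-0.075  0.571  0.001 -0.003 -0.001 -0.002]
```

Contact at n≈7 mm above the lowest edge (about 6 N now). I'll press a little more and start stroke 1, checking the force as I go.

Request:
carry_out:
  steps:
    - [0,0.05,0,0,0,0,255]
    - [0,0.08,0,0,0,0,255]
    - [0,0.08,0,0,0,0,255]

```text
time: 6.7
ee_pos: [0.4588, 0.1426, 0.1592]
eef_rot: [[-0.033, 0.576, 0.817], [-0.999, -0.018, -0.028], [-0.002, -0.818, 0.576]]
contact_force: [-5.4, -0.7, 5.2]
opening: 0.0205
```

```bash
python3 st.py
```

```text
6.7 xyz,n [ -2.59 -38.63   4.16   4.9 ] F c [-5.4  -0.91  5.23  7.38] op 20.54 [-0.075  0.489 -0.005 -0.003 -0.001 -0.001]
```

Request:
carry_out:
  steps:
    - [-0.3,0.02,0,0,0,0,255]
    - [-0.6,0.03,0,0,0,0,255]
    - [-0.9,0.04,0,0,0,0,255]
    - [-1.2,0.05,0,0,0,0,255]
    - [-1.5,0.05,0,0,0,0,255]
    - [-1.8,0.05,0,0,0,0,255]

```text
time: 7.3
ee_pos: [0.459, 0.158, 0.1582]
eef_rot: [[-0.038, 0.575, 0.818], [-0.999, -0.025, -0.029], [0.004, -0.818, 0.575]]
contact_force: [-4.8, -8.6, 7.3]
opening: 0.0208
```

```bash
python3 st.py
```

```text
7.3 xyz,n [ -2.97 -23.88   3.1    4.24] F c [-4.55 -8.78  7.33  8.61] op 20.77 [ 1.46   0.432  0.084 -0.002 -0.002  0.006]
```

Request:
carry_out:
  steps:
    - [-0.3,0,0,0,0,0,255]
    - [-0.6,0,0,0,0,0,255]
    - [-0.9,0,0,0,0,0,255]
    - [-1.2,0,0,0,0,0,255]
    - [-1.5,0,0,0,0,0,255]
    - [-1.8,0,0,0,0,0,255]

```text
time: 7.9
ee_pos: [0.4594, 0.176, 0.158]
eef_rot: [[-0.037, 0.574, 0.818], [-0.999, -0.025, -0.028], [0.004, -0.818, 0.575]]
contact_force: [-5.7, -8.4, 5.7]
opening: 0.0205
```

```bash
python3 st.py
```

```text
7.9 xyz,n [-3.22 -5.88  2.83  4.17] F c [-5.37 -8.58  5.72  7.77] op 20.46 [ 3.259e+00  4.350e-01  1.160e-01 -1.000e-03 -1.000e-03  6.000e-03]
```

Request:
carry_out:
  steps:
    - [-0.3,0.01,0,0,0,0,255]
    - [-0.6,0.02,0,0,0,0,255]
    - [-0.9,0.03,0,0,0,0,255]
    - [-1.2,0.04,0,0,0,0,255]
    - [-1.5,0.04,0,0,0,0,255]
    - [-1.8,0.04,0,0,0,0,255]

```text
time: 8.5
ee_pos: [0.4601, 0.1937, 0.1575]
eef_rot: [[-0.038, 0.574, 0.818], [-0.999, -0.026, -0.028], [0.005, -0.818, 0.575]]
contact_force: [-5.7, -8.1, 6.3]
opening: 0.0204
```

```bash
python3 st.py
```

```text
8.5 xyz,n [-3.05 11.83  2.41  3.73] F c [-5.44 -8.24  6.31  8.29] op 20.37 [ 5.035e+00  4.050e-01  1.260e-01 -1.000e-03 -1.000e-03  6.000e-03]
```

Request:
carry_out:
  steps:
    - [-0.3,0.01,0,0,0,0,255]
    - [-0.6,0.01,0,0,0,0,255]
    - [-0.9,0.02,0,0,0,0,255]
    - [-1.2,0.02,0,0,0,0,255]
    - [-1.5,0.03,0,0,0,0,255]
    - [-1.8,0.03,0,0,0,0,255]
    - [-2.1,0.03,0,0,0,0,255]
    - [-2.4,0.03,0,0,0,0,255]

```text
time: 9.3
ee_pos: [0.4611, 0.2179, 0.1572]
eef_rot: [[-0.037, 0.574, 0.818], [-0.999, -0.025, -0.028], [0.005, -0.818, 0.575]]
contact_force: [-5.6, -6.8, 6.2]
opening: 0.0205
```

```bash
python3 st.py
```

```text
9.3 xyz,n [-2.87 36.06  2.1   3.37] F c [-5.39 -7.01  6.17  8.14] op 20.55 [ 7.454e+00  3.800e-01  1.280e-01 -1.000e-03 -0.000e+00  6.000e-03]
```

Stroke 1 is done at y=+36 mm. I'll lift clear, return to the right, and centre 2.5 mm up the slope.

Request:
carry_out:
  steps:
    - [0,-1,0,0,0,0,255]
    - [0,-2.5,0,0,0,0,255]
    - [1.5,-3.5,0,0,0,0,255]
    - [3.5,-4,0.2,0,0,0,255]
    - [5.5,-4,0.2,0,0,0,255]
    - [7.2,-4,0.25,0,0,0,255]
    - [7.8,-4,0.25,0,0,0,255]
    - [7.8,-4,0.25,0,0,0,255]

```text
time: 10.1
ee_pos: [0.4382, 0.1428, 0.192]
eef_rot: [[-0.034, 0.575, 0.818], [-0.999, -0.018, -0.029], [-0.002, -0.818, 0.575]]
contact_force: [-0.0, 0.4, -1.7]
opening: 0.0205
```

Run:
```python
from st import *
st()
a,d=get_image("top");b,d=get_image("scene")
a=cv2.resize(a[150:200,230:350],None,fx=6.5,fy=6.5,interpolation=cv2.INTER_CUBIC)[:,:780]
cv2.imwrite("pics/b1.png",a[:,:,::-1])
st()
```

```text
10.1 xyz,n [-23.24 -39.16  36.92  43.57] F c [-0.03  0.43 -1.71 -1.38] op 20.51 [-1.210e-01  4.357e+00 -2.070e-01 -2.000e-03 -2.000e-03 -1.000e-03]
10.2 xyz,n [-22.76 -38.07  37.23  43.55] F c [ 0.32 -0.1  -1.32 -1.27] op 20.68 [-1.700e-02  4.354e+00 -2.610e-01 -2.000e-03 -1.000e-03 -2.000e-03]
```

View pics/b1.png

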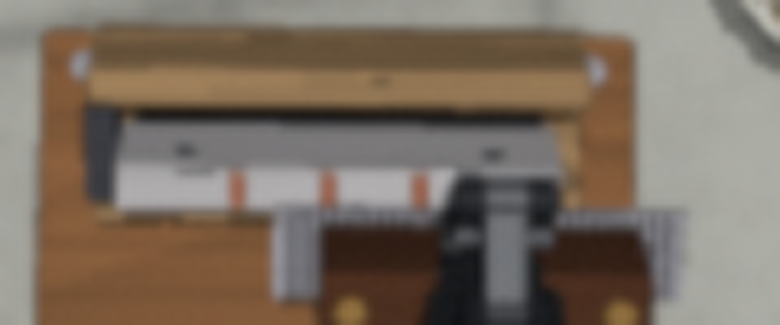

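Top view after stroke 1: the three burrs are still visible at (237,190), (327,190) and (418,190). I'll measure how far they moved by comparing centroids.

```bash
cat > burr.py <<'E'
from st import *
import sys
def cen(im):
    x=im.astype(float); r=np.clip(x[...,0]-x[...,2]-25,0,None); out=[]
    box=r[174:184]; 
    cols=box.sum(0)
    for a in [(262,273),(276,287),(289,302)]:
        w=cols[a[0]:a[1]]; out.append((w*np.arange(*a)).sum()/w.sum())
    return np.round(out,2),np.round(cols[260:304])
z=load("top0");c0,k0=cen(z["im"])
if __name__=="__main__":
    print(k0)
    im,d=get_image("top");c1,k1=cen(im);print(k1);print(c0,c1,"shift left mm",np.round((c0-c1)*1.73,2))
    st()
E
python3 burr.py
```

```text
[ 22.  22.  22.  22.  20.  12.  13. 185. 260.  86.   6.   4.   4.   4.
   4.   4.   4.   4.   4.   5.  19. 211. 219.  19.   5.   4.   4.   3.
   1.   0.   0.   0.   0.   0.  71. 252. 159.   2.   0.   0.   0.   0.
   0.   0.]
[ 23.  24.  23.  24.  21.  96. 238. 101.   8.   7.   1.   0.   0.   0.
   0.   0.   0.   0.   0.  54. 163.  63.   0.   0.   0.   0.   0.   0.
   0.   0.   0.   0.   0.  42. 174.  94.   0.   0.   0.   0.   0.   0.
   0.   0.]
[267.3  281.46 295.19] [265.69 280.03 294.17] shift left mm [2.79 2.47 1.76]
10.25 xyz,n [-22.77 -37.89  37.19  43.53] F c [ 0.14  0.11 -2.13 -1.82] op 20.84 [ 1.000e-03  4.351e+00 -2.590e-01 -2.000e-03 -0.000e+00 -2.000e-03]
```

Burrs shifted by about 2.8, 2.5 and 1.8 mm. Now for stroke 2.

Request:
carry_out:
  steps:
    - [0,1.5,0,0,0,0,255]
    - [0,2.8,0,0,0,0,255]
    - [0,3.4,0,0,0,0,255]
    - [0,3.6,0,0,0,0,255]
    - [0,3.75,0,0,0,0,255]
    - [0,3.85,0,0,0,0,255]
    - [0,3.9,0,0,0,0,255]
    - [0,3.9,0,0,0,0,255]

```text
time: 11.05
ee_pos: [0.4607, 0.1427, 0.1606]
eef_rot: [[-0.032, 0.575, 0.817], [-0.999, -0.017, -0.028], [-0.002, -0.818, 0.576]]
contact_force: [-3.9, 0.2, 1.1]
opening: 0.0202
```

```bash
python3 st.py
```

```text
11.05 xyz,n [ -0.73 -38.42   5.55   4.96] F c [-3.92  0.06  1.13  3.18] op 20.22 [-0.06   0.495 -0.239 -0.002 -0.001 -0.002]
```

Request:
carry_out:
  steps:
    - [0,0.06,0,0,0,0,255]
    - [0,0.12,0,0,0,0,255]
    - [0,0.12,0,0,0,0,255]
    - [-0.3,0.13,0,0,0,0,255]
    - [-0.6,0.14,0,0,0,0,255]
    - [-0.9,0.15,0,0,0,0,255]
    - [-1.2,0.16,0,0,0,0,255]
    - [-1.5,0.16,0,0,0,0,255]

```text
time: 11.85
ee_pos: [0.4619, 0.1545, 0.159]
eef_rot: [[-0.039, 0.576, 0.817], [-0.999, -0.026, -0.029], [0.005, -0.817, 0.576]]
contact_force: [-6.3, -10.7, 7.9]
opening: 0.0204
```

```bash
python3 st.py
```

```text
11.85 xyz,n [  0.14 -27.4    3.98   3.18] F c [ -5.97 -10.93   7.86   9.86] op 20.38 [ 1.12   0.325 -0.212 -0.003 -0.002  0.007]
```

Request:
carry_out:
  steps:
    - [-0.3,0,0,0,0,0,255]
    - [-0.6,0,0,0,0,0,255]
    - [-0.9,0,0,0,0,0,255]
    - [-1.2,0,0,0,0,0,255]
    - [-1.5,0,0,0,0,0,255]
    - [-1.8,0,0,0,0,0,255]
    - [-2.1,0,0,0,0,0,255]

```text
time: 12.55
ee_pos: [0.4625, 0.1758, 0.1589]
eef_rot: [[-0.038, 0.575, 0.817], [-0.999, -0.025, -0.029], [0.004, -0.818, 0.576]]
contact_force: [-6.0, -8.2, 6.2]
opening: 0.0205
```

```bash
python3 st.py
```

```text
12.55 xyz,n [ 0.05 -5.95  3.88  3.14] F c [-5.71 -8.38  6.2   8.35] op 20.51 [ 3.255e+00  3.330e-01 -1.980e-01 -3.000e-03 -2.000e-03  6.000e-03]
```

Request:
carry_out:
  steps:
    - [-0.3,0.01,0,0,0,0,255]
    - [-0.6,0.02,0,0,0,0,255]
    - [-0.9,0.03,0,0,0,0,255]
    - [-1.2,0.03,0,0,0,0,255]
    - [-1.5,0.03,0,0,0,0,255]
    - [-1.8,0.03,0,0,0,0,255]
    - [-2.1,0.03,0,0,0,0,255]

```text
time: 13.25
ee_pos: [0.4634, 0.1967, 0.1586]
eef_rot: [[-0.038, 0.575, 0.817], [-0.999, -0.025, -0.028], [0.004, -0.818, 0.576]]
contact_force: [-5.5, -7.2, 5.8]
opening: 0.0208
```

```bash
python3 st.py
```

```text
13.25 xyz,n [ 0.23 14.98  3.58  2.81] F c [-5.29 -7.34  5.83  7.81] op 20.82 [ 5.349e+00  3.120e-01 -1.940e-01 -3.000e-03 -1.000e-03  6.000e-03]
```

Request:
carry_out:
  steps:
    - [-0.3,0.01,0,0,0,0,255]
    - [-0.6,0.02,0,0,0,0,255]
    - [-0.9,0.03,0,0,0,0,255]
    - [-1.2,0.03,0,0,0,0,255]
    - [-1.5,0.03,0,0,0,0,255]
    - [-1.8,0.03,0,0,0,0,255]
    - [-2.1,0.03,0,0,0,0,255]

```text
time: 13.95
ee_pos: [0.4643, 0.2178, 0.1584]
eef_rot: [[-0.037, 0.575, 0.817], [-0.999, -0.025, -0.028], [0.004, -0.818, 0.576]]
contact_force: [-5.6, -6.0, 6.2]
opening: 0.0209
```

```bash
python3 st.py
```

```text
13.95 xyz,n [ 0.37 36.1   3.32  2.51] F c [-5.35 -6.15  6.16  8.11] op 20.86 [ 7.458e+00  2.930e-01 -1.900e-01 -3.000e-03 -1.000e-03  6.000e-03]
```

Request:
carry_out:
  steps:
    - [0,-1,0,0,0,0,255]
    - [0,-2.5,0,0,0,0,255]
    - [1.5,-3.5,0,0,0,0,255]
    - [3.5,-4,0,0,0,0,255]
    - [5.5,-4,0,0,0,0,255]
    - [7.2,-4,0,0,0,0,255]
    - [7.8,-4,0,0,0,0,255]
    - [7.8,-4,0,0,0,0,255]

```text
time: 14.75
ee_pos: [0.4391, 0.1427, 0.1914]
eef_rot: [[-0.034, 0.575, 0.817], [-0.999, -0.018, -0.029], [-0.002, -0.818, 0.575]]
contact_force: [-0.2, 0.5, -1.8]
opening: 0.0206
```

```bash
python3 burr.py
```

```text
[ 22.  22.  22.  22.  20.  12.  13. 185. 260.  86.   6.   4.   4.   4.
   4.   4.   4.   4.   4.   5.  19. 211. 219.  19.   5.   4.   4.   3.
   1.   0.   0.   0.   0.   0.  71. 252. 159.   2.   0.   0.   0.   0.
   0.   0.]
[ 24.  24.  25.  24.  68. 111.  10.   8.   7.   6.   6.   0.   0.   0.
   0.   0.   0.   0.  49.  84.   0.   0.   0.   0.   0.   0.   0.   0.
   0.   0.   0.   0.  48.  82.   0.   0.   0.   0.   0.   0.   0.   0.
   0.   0.]
[267.3  281.46 295.19] [264.66 278.63 292.63] shift left mm [4.57 4.9  4.43]
14.8 xyz,n [-22.05 -38.52  36.43  42.49] F c [ 0.56  0.69 -2.96 -2.75] op 20.83 [-6.000e-02  4.248e+00 -2.720e-01 -3.000e-03 -2.000e-03 -2.000e-03]
```

Burr shifts are now about 4.5–5 mm. Stroke 3.

Request:
carry_out:
  steps:
    - [0,1.5,0,0,0,0,255]
    - [0,2.8,0,0,0,0,255]
    - [0,3.4,0,0,0,0,255]
    - [0,3.6,0,0,0,0,255]
    - [0,3.75,0,0,0,0,255]
    - [0,3.83,0,0,0,0,255]
    - [0,3.88,0,0,0,0,255]
    - [0,3.88,0,0,0,0,255]

```text
time: 15.6
ee_pos: [0.4612, 0.1428, 0.1598]
eef_rot: [[-0.032, 0.575, 0.817], [-0.999, -0.017, -0.028], [-0.002, -0.818, 0.576]]
contact_force: [-4.1, 0.3, 1.9]
opening: 0.0205
```

```bash
python3 st.py
```

```text
15.6 xyz,n [ -0.18 -38.3    4.74   3.98] F c [-4.16  0.21  1.92  3.96] op 20.5 [-0.049  0.397 -0.237 -0.002 -0.001 -0.002]
```

Request:
carry_out:
  steps:
    - [0,0.05,0,0,0,0,255]
    - [0,0.1,0,0,0,0,255]
    - [0,0.1,0,0,0,0,255]
    - [-0.3,0.1,0,0,0,0,255]
    - [-0.6,0.1,0,0,0,0,255]
    - [-0.9,0.11,0,0,0,0,255]
    - [-1.2,0.11,0,0,0,0,255]
    - [-1.5,0.11,0,0,0,0,255]

```text
time: 16.4
ee_pos: [0.4622, 0.1549, 0.1586]
eef_rot: [[-0.038, 0.576, 0.817], [-0.999, -0.025, -0.029], [0.004, -0.817, 0.576]]
contact_force: [-5.7, -7.2, 7.0]
opening: 0.0203
```

```bash
python3 st.py
```

```text
16.4 xyz,n [  0.44 -26.79   3.58   2.67] F c [-5.48 -7.37  7.04  8.91] op 20.35 [ 1.169  0.273 -0.214 -0.003 -0.002  0.006]
```

Request:
carry_out:
  steps:
    - [-0.3,0,0,0,0,0,255]
    - [-0.6,0,0,0,0,0,255]
    - [-0.9,0,0,0,0,0,255]
    - [-1.2,0,0,0,0,0,255]
    - [-1.5,0,0,0,0,0,255]
    - [-1.8,0.01,0,0,0,0,255]
    - [-2.1,0.01,0,0,0,0,255]

```text
time: 17.1
ee_pos: [0.4629, 0.1758, 0.1585]
eef_rot: [[-0.038, 0.575, 0.817], [-0.999, -0.025, -0.029], [0.004, -0.817, 0.576]]
contact_force: [-6.0, -7.9, 6.4]
opening: 0.0209
```

```bash
python3 st.py
```

```text
17.1 xyz,n [ 0.45 -5.94  3.41  2.54] F c [-5.72 -8.06  6.42  8.54] op 20.92 [ 3.257e+00  2.720e-01 -2.030e-01 -3.000e-03 -2.000e-03  6.000e-03]
```

Request:
carry_out:
  steps:
    - [-0.3,0,0,0,0,0,255]
    - [-0.6,0.01,0,0,0,0,255]
    - [-0.9,0.02,0,0,0,0,255]
    - [-1.2,0.02,0,0,0,0,255]
    - [-1.5,0.02,0,0,0,0,255]
    - [-1.8,0.02,0,0,0,0,255]
    - [-2.1,0.02,0,0,0,0,255]

```text
time: 17.8
ee_pos: [0.4637, 0.1968, 0.1583]
eef_rot: [[-0.038, 0.575, 0.817], [-0.999, -0.025, -0.029], [0.004, -0.817, 0.576]]
contact_force: [-6.7, -8.0, 6.7]
opening: 0.021
```

```bash
python3 st.py
```

```text
17.8 xyz,n [ 0.56 15.07  3.29  2.37] F c [-6.39 -8.23  6.72  9.17] op 20.95 [ 5.356e+00  2.670e-01 -2.020e-01 -3.000e-03 -1.000e-03  6.000e-03]
```

Request:
carry_out:
  steps:
    - [-0.3,0,0,0,0,0,255]
    - [-0.6,0.01,0,0,0,0,255]
    - [-0.9,0.01,0,0,0,0,255]
    - [-1.2,0.01,0,0,0,0,255]
    - [-1.5,0.01,0,0,0,0,255]
    - [-1.8,0.01,0,0,0,0,255]
    - [-2.1,0.01,0,0,0,0,255]

```text
time: 18.5
ee_pos: [0.4645, 0.2178, 0.1583]
eef_rot: [[-0.037, 0.575, 0.817], [-0.999, -0.025, -0.028], [0.004, -0.817, 0.576]]
contact_force: [-5.5, -7.6, 6.2]
opening: 0.0206
```

```bash
python3 st.py
```

```text
18.5 xyz,n [ 0.61 36.14  3.2   2.27] F c [-5.25 -7.82  6.25  8.13] op 20.55 [ 7.461e+00  2.680e-01 -2.010e-01 -3.000e-03 -1.000e-03  6.000e-03]
```

Request:
carry_out:
  steps:
    - [0,-1,0,0,0,0,255]
    - [0,-2.5,0,0,0,0,255]
    - [1.5,-3.5,0,0,0,0,255]
    - [3.5,-4,0,0,0,0,255]
    - [5.5,-4,0,0,0,0,255]
    - [7.2,-4,0,0,0,0,255]
    - [7.8,-4,0,0,0,0,255]
    - [7.8,-4,0,0,0,0,255]

```text
time: 19.3
ee_pos: [0.4393, 0.1426, 0.1911]
eef_rot: [[-0.034, 0.575, 0.817], [-0.999, -0.018, -0.029], [-0.002, -0.818, 0.576]]
contact_force: [1.0, -0.1, -2.2]
opening: 0.0203
```

```bash
python3 burr.py
```

```text
[ 22.  22.  22.  22.  20.  12.  13. 185. 260.  86.   6.   4.   4.   4.
   4.   4.   4.   4.   4.   5.  19. 211. 219.  19.   5.   4.   4.   3.
   1.   0.   0.   0.   0.   0.  71. 252. 159.   2.   0.   0.   0.   0.
   0.   0.]
[24. 23. 24. 24. 51. 58. 10.  9.  7.  7.  5.  0.  0.  0.  0.  0.  0.  0.
 35. 24.  0.  0.  0.  0.  0.  0.  0.  0.  0.  0.  0.  0. 33.  0.  0.  0.
  0.  0.  0.  0.  0.  0.  0.  0.]
[267.3  281.46 295.19] [264.65 278.41 292.  ] shift left mm [4.58 5.28 5.52]
19.35 xyz,n [-21.83 -38.54  36.2   42.17] F c [-0.18  0.23 -1.85 -1.41] op 20.34 [-6.200e-02  4.216e+00 -2.760e-01 -3.000e-03 -2.000e-03 -2.000e-03]
```

The three strokes are done. The left burr's reading is the least certain, so I'll add a fourth stroke as insurance.

Request:
carry_out:
  steps:
    - [0,1.5,0,0,0,0,255]
    - [0,2.8,0,0,0,0,255]
    - [0,3.4,0,0,0,0,255]
    - [0,3.6,0,0,0,0,255]
    - [0,3.75,0,0,0,0,255]
    - [0,3.83,0,0,0,0,255]
    - [0,3.88,0,0,0,0,255]
    - [0,3.88,0,0,0,0,255]

```text
time: 20.15
ee_pos: [0.4614, 0.1428, 0.1595]
eef_rot: [[-0.032, 0.575, 0.817], [-0.999, -0.017, -0.028], [-0.002, -0.818, 0.575]]
contact_force: [-3.8, 0.3, 2.0]
opening: 0.0206
```

```bash
python3 st.py
```

```text
20.15 xyz,n [ -0.07 -38.28   4.46   3.69] F c [-3.85  0.19  1.96  3.81] op 20.56 [-0.048  0.368 -0.231 -0.002 -0.    -0.002]
```

Request:
carry_out:
  steps:
    - [0,0.05,0,0,0,0,255]
    - [0,0.1,0,0,0,0,255]
    - [0,0.1,0,0,0,0,255]
    - [-0.3,0.11,0,0,0,0,255]
    - [-0.6,0.12,0,0,0,0,255]
    - [-0.9,0.13,0,0,0,0,255]
    - [-1.2,0.14,0,0,0,0,255]
    - [-1.5,0.14,0,0,0,0,255]

```text
time: 20.95
ee_pos: [0.4625, 0.1546, 0.1583]
eef_rot: [[-0.039, 0.576, 0.817], [-0.999, -0.026, -0.029], [0.004, -0.817, 0.576]]
contact_force: [-7.0, -9.3, 8.0]
opening: 0.0206
```

```bash
python3 st.py
```

```text
20.95 xyz,n [  0.75 -27.19   3.22   2.21] F c [-6.7  -9.55  8.01 10.41] op 20.59 [ 1.136  0.227 -0.217 -0.003 -0.002  0.007]
```

Request:
carry_out:
  steps:
    - [-0.3,0,0,0,0,0,255]
    - [-0.6,0,0,0,0,0,255]
    - [-0.9,0,0,0,0,0,255]
    - [-1.2,0,0,0,0,0,255]
    - [-1.5,0,0,0,0,0,255]
    - [-1.8,0,0,0,0,0,255]
    - [-2.1,0,0,0,0,0,255]

```text
time: 21.65
ee_pos: [0.4632, 0.1756, 0.1582]
eef_rot: [[-0.038, 0.576, 0.817], [-0.999, -0.026, -0.029], [0.004, -0.817, 0.576]]
contact_force: [-7.8, -8.4, 7.7]
opening: 0.0206
```

```bash
python3 st.py
```

```text
21.65 xyz,n [ 0.72 -6.21  3.18  2.2 ] F c [-7.5  -8.63  7.71 10.62] op 20.6 [ 3.234e+00  2.390e-01 -2.090e-01 -3.000e-03 -2.000e-03  7.000e-03]
```

Request:
carry_out:
  steps:
    - [-0.3,0,0,0,0,0,255]
    - [-0.6,0,0,0,0,0,255]
    - [-0.9,0,0,0,0,0,255]
    - [-1.2,0,0,0,0,0,255]
    - [-1.5,0,0,0,0,0,255]
    - [-1.8,0,0,0,0,0,255]
    - [-2.1,0,0,0,0,0,255]

```text
time: 22.35
ee_pos: [0.4639, 0.1967, 0.1583]
eef_rot: [[-0.038, 0.576, 0.817], [-0.999, -0.025, -0.029], [0.004, -0.817, 0.576]]
contact_force: [-6.5, -8.4, 6.7]
opening: 0.0207
```

```bash
python3 st.py
```

```text
22.35 xyz,n [ 0.77 14.93  3.22  2.19] F c [-6.22 -8.6   6.69  9.05] op 20.66 [ 5.345e+00  2.510e-01 -2.130e-01 -3.000e-03 -1.000e-03  6.000e-03]
```

Request:
carry_out:
  steps:
    - [-0.3,0,0,0,0,0,255]
    - [-0.6,0,0,0,0,0,255]
    - [-0.9,0,0,0,0,0,255]
    - [-1.2,0,0,0,0,0,255]
    - [-1.5,0,0,0,0,0,255]
    - [-1.8,0,0,0,0,0,255]
    - [-2.1,0,0,0,0,0,255]

```text
time: 23.05
ee_pos: [0.4647, 0.2178, 0.1583]
eef_rot: [[-0.037, 0.576, 0.817], [-0.999, -0.025, -0.028], [0.004, -0.817, 0.576]]
contact_force: [-6.0, -7.1, 6.4]
opening: 0.0206
```

```bash
python3 st.py
```

```text
23.05 xyz,n [ 0.8  36.12  3.23  2.19] F c [-5.79 -7.29  6.42  8.58] op 20.6 [ 7.459e+00  2.600e-01 -2.150e-01 -3.000e-03 -1.000e-03  6.000e-03]
```

Request:
carry_out:
  steps:
    - [0,-1,0,0,0,0,255]
    - [0,-2.5,0,0,0,0,255]
    - [1.5,-4.5,0,0,0,0,255]
    - [3.5,-7,0,0,0,0,255]
    - [5.5,-9,0,0,0,0,255]
    - [7.2,-10,0,0,0,0,255]
    - [7.8,-10,0,0,0,0,255]
    - [7.8,-10,0,0,0,0,255]

```text
time: 23.85
ee_pos: [0.405, 0.1438, 0.2403]
eef_rot: [[-0.034, 0.576, 0.817], [-0.999, -0.017, -0.029], [-0.003, -0.817, 0.576]]
contact_force: [0.2, 0.6, -1.3]
opening: 0.0205
```

```bash
python3 burr.py
python3 - <<'E'
from st import *
im,d=get_image("top");cv2.imwrite("pics/t4.png",cv2.resize(im[150:205,230:350],None,fx=6.5,fy=6.5,interpolation=cv2.INTER_CUBIC)[:,:,::-1])
im,d=get_image("scene");cv2.imwrite("pics/s4.png",cv2.resize(im[160:260,230:370],None,fx=5.5,fy=5.5,interpolation=cv2.INTER_CUBIC)[:,:,::-1])
im,d=get_image("wrist");cv2.imwrite("pics/w4.png",im[:,:,::-1])
E
```

```text
[ 22.  22.  22.  22.  20.  12.  13. 185. 260.  86.   6.   4.   4.   4.
   4.   4.   4.   4.   4.   5.  19. 211. 219.  19.   5.   4.   4.   3.
   1.   0.   0.   0.   0.   0.  71. 252. 159.   2.   0.   0.   0.   0.
   0.   0.]
[23. 25. 24. 24. 54. 61. 11.  8.  7.  6.  6.  6.  5.  5.  6.  5.  6.  6.
 53. 36.  6.  5.  5.  5.  5.  5.  4.  5.  2.  0.  0.  2. 54.  3.  0.  0.
  0.  0.  0.  0.  0.  0.  0.  0.]
[267.3  281.46 295.19] [265.   279.38 292.02] shift left mm [3.98 3.6  5.48]
23.9 xyz,n [-56.34 -38.73  84.82 101.8 ] F c [ 0.41  0.38 -1.94 -1.82] op 20.51 [-7.0000e-02  1.0179e+01 -2.5500e-01 -3.0000e-03 -2.0000e-03 -2.0000e-03]
```

View pics/t4.png

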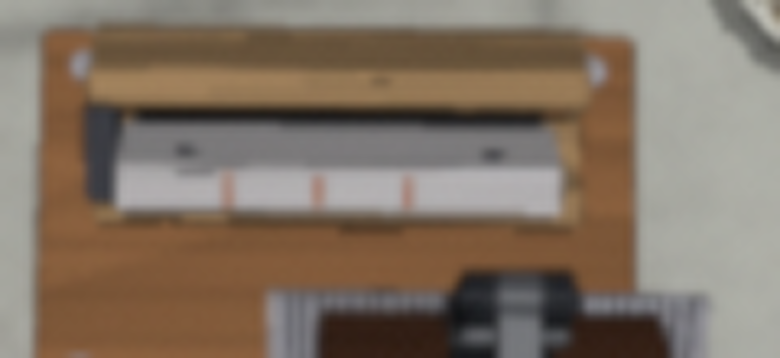

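View pics/s4.png

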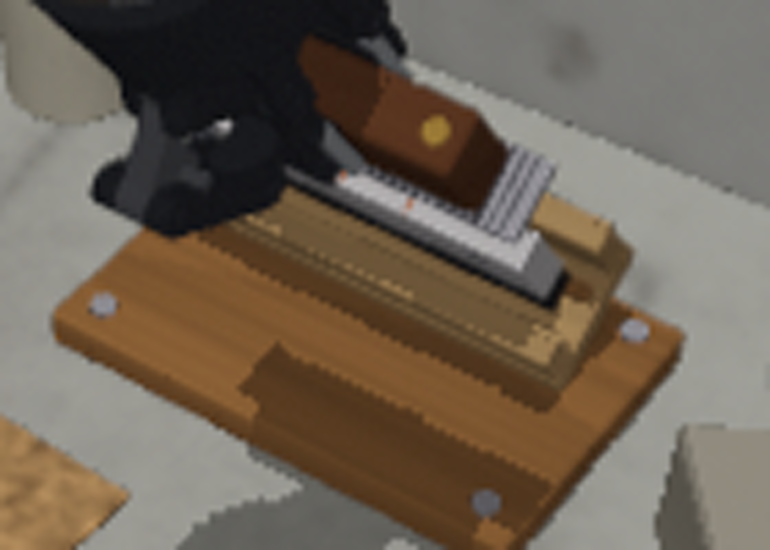

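View pics/w4.png

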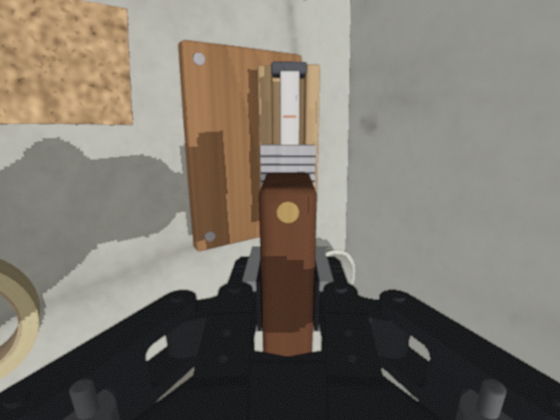

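All three burrs now show as equal thin lines at (227,190), (318,190) and (408,190). Their colour profile didn't change between strokes 3 and 4, and the bar is against its stop at (115,190). The wrist view shows the file seated in the grip as before. I'll take it back to the pad.

Run:
```python
from st import *
o=get_obs();st();print(o["ee_pos"],rel([.344,.259,.2],GR,o["ee_pos"],o["eef_rot"]))
```

```text
24.05 xyz,n [-56.46 -38.26  84.17 101.34] F c [ 0.1  -0.27 -1.31 -1.13] op 20.37 [-2.4000e-02  1.0133e+01 -2.0500e-01 -1.0000e-03 -0.0000e+00 -2.0000e-03]
[0.40508454 0.14472249 0.23931745] [-11.219  -0.489  -7.567  -0.61   -0.194   0.06 ]
```

Request:
carry_out:
  steps:
    - [-1.5,-0.3,-1.1,-0.09,-0.03,0.01,255]
    - [-3.5,-0.8,-2.4,-0.19,-0.06,0.02,255]
    - [-5.5,-1,-3.8,-0.3,-0.095,0.03,255]
    - [-7.5,-1,-5.1,-0.41,-0.13,0.04,255]
    - [-9.5,-0.7,-6.5,-0.51,-0.165,0.05,255]
    - [-10.8,-0.6,-7.3,-0.58,-0.185,0.057,255]
    - [-11.2,-0.5,-7.55,-0.61,-0.194,0.06,255]
    - [-11.2,-0.5,-7.55,-0.61,-0.194,0.06,255]

```text
time: 24.85
ee_pos: [0.3445, 0.259, 0.1996]
eef_rot: [[0.167, 0.0, 0.986], [-0.986, -0.001, 0.167], [0.001, -1.0, 0.0]]
contact_force: [-1.0, -0.7, -2.2]
opening: 0.0207
```

Request:
carry_out:
  steps:
    - [0,0,0,0,0,0,255]
    - [0,0,0,0,0,0,255]

```text
time: 25.05
ee_pos: [0.3438, 0.2578, 0.2008]
eef_rot: [[0.166, 0.002, 0.986], [-0.986, 0.0, 0.166], [-0.0, -1.0, 0.002]]
contact_force: [-0.0, 0.3, -2.0]
opening: 0.0205
```

Run:
```python
from st import *
o=get_obs();st();print(o["ee_pos"],o["eef_rot"][:,1],rel([.344,.259,.089],GR,o["ee_pos"],o["eef_rot"]))
```

```text
25.05 xyz,n [-170.48   72.64   30.12  122.46] F c [-0.05  0.32 -1.99 -1.6 ] op 20.5 [13.25   4.582  9.705  0.607  0.193 -0.061]
[0.34384788 0.25782107 0.20082284] [ 2.03937508e-03  3.49800616e-04 -9.99997859e-01] [-1.1400e-01  1.1182e+01  1.1000e-02 -2.0000e-03 -1.0000e-03 -0.0000e+00]
```

Descend to about 1.5 mm above, then ease down.

Request:
carry_out:
  steps:
    - [0,3,0,0,0,0,255]
    - [0,6,0,0,0,0,255]
    - [0,8.5,0,0,0,0,255]
    - [0,10,0,0,0,0,255]
    - [0,10.7,0,0,0,0,255]
    - [0,11,0,0,0,0,255]
    - [0,11,0,0,0,0,255]
    - [0,11,0,0,0,0,255]

```text
time: 25.85
ee_pos: [0.3447, 0.2588, 0.0916]
eef_rot: [[0.166, 0.003, 0.986], [-0.986, 0.002, 0.166], [-0.001, -1.0, 0.003]]
contact_force: [-0.1, -0.1, -2.3]
opening: 0.0206
```

```bash
python3 st.py
```

```text
25.85 xyz,n [-169.6    73.72  -79.08   32.5 ] F c [-0.07 -0.07 -2.3  -1.84] op 20.6 [13.327 -6.345  9.628  0.606  0.193 -0.062]
```

Request:
carry_out:
  steps:
    - [0,0.05,0,0,0,0,255]
    - [0,0.1,0,0,0,0,255]
    - [0,0.15,0,0,0,0,255]
    - [0,0.15,0,0,0,0,255]

```text
time: 26.25
ee_pos: [0.3441, 0.2584, 0.0892]
eef_rot: [[0.166, 0.001, 0.986], [-0.986, 0.0, 0.166], [-0.0, -1.0, 0.001]]
contact_force: [-0.7, 0.2, -3.0]
opening: 0.0208
```

```bash
python3 st.py
```

```text
26.25 xyz,n [-170.33   73.24  -81.45   30.97] F c [-0.76  0.2  -3.03 -2.05] op 20.81 [13.308 -6.588  9.68   0.608  0.194 -0.062]
```

Request:
carry_out:
  steps:
    - [0,0.05,0,0,0,0,255]
    - [0,0.1,0,0,0,0,255]
    - [0,0.1,0,0,0,0,255]

```text
time: 26.55
ee_pos: [0.3441, 0.2584, 0.0887]
eef_rot: [[0.166, 0.001, 0.986], [-0.986, 0.001, 0.166], [-0.0, -1.0, 0.001]]
contact_force: [-1.5, -0.6, 4.2]
opening: 0.0203
```

```bash
python3 st.py
```

```text
26.55 xyz,n [-170.3    73.27  -81.96   30.55] F c [-1.49 -0.69  4.21  4.31] op 20.27 [13.309 -6.638  9.678  0.608  0.194 -0.062]
```

The file is down on the pad. I'll release it and rise.

Request:
carry_out:
  steps:
    - [0,0,0,0,0,0,200]
    - [0,0,0,0,0,0,120]
    - [0,0,0,0,0,0,60]
    - [0,0,0,0,0,0,0]
    - [0,0,0,0,0,0,0]
    - [0,0,0,0,0,0,0]
    - [0,0,0,0,0,0,0]
    - [0,0,0,0,0,0,0]

```text
time: 27.35
ee_pos: [0.3441, 0.2584, 0.0881]
eef_rot: [[0.166, 0.001, 0.986], [-0.986, 0.0, 0.166], [-0.0, -1.0, 0.001]]
contact_force: [-0.2, 0.2, -0.3]
opening: 0.085
```

Request:
carry_out:
  steps:
    - [0,-1,0,0,0,0,0]
    - [0,-3,0,0,0,0,0]
    - [0,-6,0,0,0,0,0]
    - [0,-10,0,0,0,0,0]
    - [0,-14,0,0,0,0,0]
    - [0,-16,0,0,0,0,0]
    - [0,-16,0,0,0,0,0]
    - [0,-16,0,0,0,0,0]

```text
time: 28.15
ee_pos: [0.3439, 0.2583, 0.2487]
eef_rot: [[0.166, 0.002, 0.986], [-0.986, 0.001, 0.166], [-0.001, -1.0, 0.002]]
contact_force: [0.2, -0.1, -0.8]
opening: 0.0853
```

Run:
```python
from st import *
o=get_obs();print(o["ee_pos"],o["opening"],o["contact_force"])
im,d=get_image("scene");cv2.imwrite("pics/s5.png",im[:,:,::-1])
im,d=get_image("top");cv2.imwrite("pics/t5.png",im[:,:,::-1])
i=camera_info("wrist");im,d=get_image("wrist");cv2.imwrite("pics/w5.png",im[:,:,::-1]);np.savez("pics/w5.npz",im=im,d=d,K=i["K"],k1=i["k1"],view=i["view"])
```

```text
[0.34389462 0.25830151 0.24867425] 0.08527210348039602 [ 0.19695086 -0.13331021 -0.76799497]
```

View pics/s5.png

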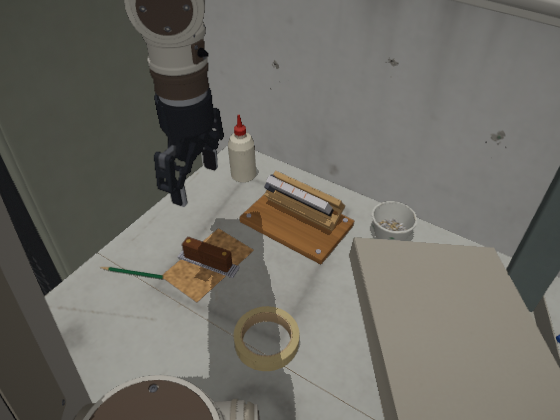

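View pics/t5.png

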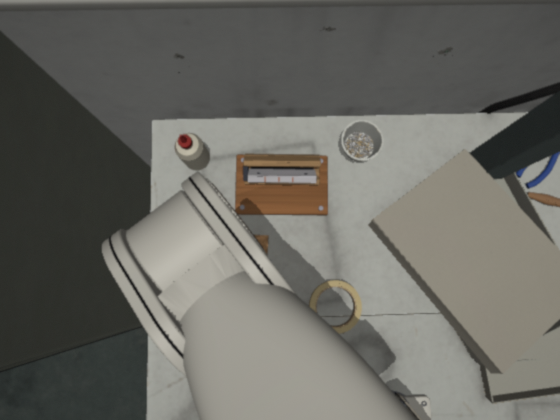

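View pics/w5.png

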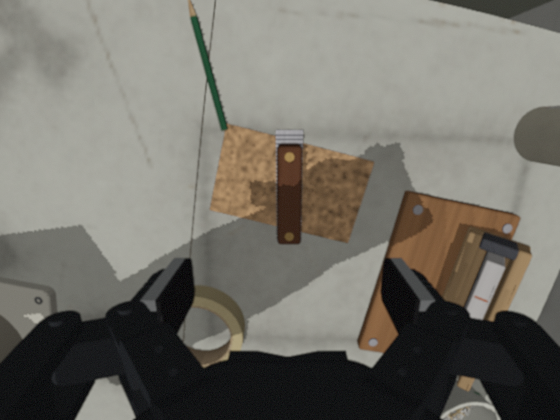

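Scene, top and wrist views show the file lying face down across the middle of the pad (wrist 289,195). The bottle (187,148) and cup (361,141) in the top view are where they started, and the gripper is clear.

Run:
```python
from h import *
z=load("w5");print(plane(z,[(290,157),(289,237)],.046).mean(0))
from rig import close_job
print(close_job())
```

```text
[0.34406005 0.25911643 0.046     ]
the job is handed in; nothing more can be done
None
```

The job is handed in. I gripped the block file and made four strokes along the sloping edge, lifting clear for each return. That was one more than required, because the left burr's reading after the third was the least certain. I then laid the file back on its pad and released it. The clock read about 28 s of the 72 s allowed.

- **Pressure:** the wrist force showed about 9–12 N normal on the edge, plus 6–11 N drag. That puts the cushion at roughly 1.5–2.4 mm by its stated stiffness, against the 4 mm limit. The total early in strokes 2 and 4 came to about 15–16 N, slightly above the stated 8–15 N range.
- **Burrs:** in the top view each burr had moved about 6 mm left, and they looked the same after strokes 3 and 4, so they appear to be fully laid. My automatic centroid reading after stroke 4 gave only 4.0, 3.6 and 5.5 mm. It was thrown off by wood colour and background in the window, so I relied on the colour profile by column instead.
- **Bar:** its left end is still against the stop in the top view.
- **File:** it is face down with its middle about 1 mm from the pad's middle, released, with the gripper well clear.
- **Bystanders:** the glue bottle and screw cup look unmoved in the scene and top views.

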